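# Fit the retaining ring on a potter's-wheel spindle

## Task

The tips of the retaining-ring pliers already stand in the eyes of the steel ring: squeeze the pliers to spread the ring, slide it down over the upright spindle and with it gently press the sprung pulley down until the groove is clear. Keep it down while you ease the handles open, so that the ring closes fully into the groove, lies flat and holds the pulley down; then lay the empty pliers back on their wooden rest, level as they lay before. Touch the ring only with the pliers, and leave the other things on the bench alone.

Things in the scene. Friction and masses are not known exactly. Their poses are not given: they have to be found in the camera images.
- pliers_grip (a point): Grip point of the red retaining-ring pliers, midway between the handles at half their height; x points to the tips, z up. It starts 48 mm above the table, 36 mm over the rest's foot board. Over their outer faces the handles measure here 61 mm relaxed (64 mm 10 mm farther back: they splay) and 42 mm squeezed. Each is a flat-sided rubber bar 18 mm tall, 10 mm thick, free outside.
- pliers: The pliers, 180 mm long, 0.18 kg; origin at the pivot, 36 mm ahead of the grip point, x to the tips. Squeezing the handles spreads the tips. Pads that swing forward as they close push the pliers down. While only lightly squeezed they can tip in the fingers if much over 3 N bears on the tips. Side load jams the pins in the eyes: relax the handles fully, ease the side load off and lift the pins straight out.
- pliers_tips (a point): Midway between the two relaxed tips, 84 mm ahead of the grip point and 28 mm below it, at the shoulders that bear on the ring's top. Each tip is an 11 x 8 mm bar bent straight down that ends in a pin 3.4 mm thick, 3.5 mm long, in an eye of the ring. Relaxed the pins are 20 mm apart; squeezed to the stop 42 mm, and 4 mm nearer the pivot.
- handle_left (a joint): Angle of one handle (the other mirrors it): 0 relaxed, 0.25 rad squeezed to the stop screw, which is set right for this ring. It takes about 40 N to reach the stop (squeeze with 60 N or more). The pliers' spring opens the handles as they are let go, and near relaxed still presses outwards with some 19 N.
- ring_bore (a point): Centre of the bore of the steel retaining ring, at half its 4 mm thickness; x to its two eyes (towards the pliers), z along its axis. Ring about 62 mm across, relaxed bore 46.4 mm; the eyes (5.6 mm square) lie 33 mm from this point, 20 mm apart. It starts flat on the rest's cork pad with the tips in its eyes, this point 117 mm ahead of the pliers' grip point.
- ring: The retaining ring (30 g), frame as ring_bore. Squeezed to the stop it hangs on the tips by its own spring and clears a 53 mm circle, whose centre lies 3.6 mm from ring_bore towards the eyes, about 107 mm ahead of the grip point. As the ring closes round the spindle the pliers must therefore be eased back from the spindle, by some 10 mm in all.
- ring_left (a joint): How far one arm of the ring is spread: 0 relaxed or fully closed in the groove, about 0.16 rad spread to the stop, about 0.08 rad when closed on the full spindle beside the groove.
- ring_right (a joint): The same for the ring's other arm.
- groove (a point): Centre of the groove in the upright steel spindle, on its axis, z up, about 100 mm above the table. The spindle is 50 mm thick; the groove is 45.6 mm thick and 5.2 mm wide (2.6 mm above and below this point). Above it come 12 mm of full spindle, then a 7 mm chamfer; the top face is 39 mm across, 21.4 mm above this point.
- hub_face (a point): Centre of the hub's flat top, 84 mm across, of the belt pulley on the spindle. A wave spring lifts it: it starts 0.4 mm above the groove's centre and half covers the groove. About 0.6 N starts it down; it meets a firm stop 3.8 mm down at 1.8 N. The ring can enter the groove from 1.8 mm down. Held by the ring it stays 1.4 to 2.2 mm below the groove's centre.
- pulley: The aluminium pulley, 140 mm across, its rim 8 mm lower than the hub's top face; origin on the spindle axis 34 mm under that face.
- unit: The upturned potter's-wheel bearing unit with spindle and pulley: a green casting on a plywood board 170 mm square, fixed; origin under its centre, on the table.
- rest_top (a point): Where the pliers' pivot lies on the fixed wooden tool rest, 48 mm above the table; x along the rest to the cork pad, z up. The pliers lie level along x: a block 28 mm long, top 7 mm below this point, carries the pivot; a cross bar 100 mm behind, top 9 mm below this point, carries the handles.
- grease_tin: Bystander: blue tin, 72 mm wide, 70 mm tall; origin under its centre.
- brush_mug: Bystander: blue mug of paint brushes, 76 mm wide, about 145 mm tall over the brushes; origin under its centre.
- glaze_bottle: Bystander: green bottle, 56 mm wide, 130 mm tall; origin under its centre.
- screwdriver: Bystander: red-handled screwdriver lying flat; origin under its centre.
- wrench: Bystander: steel wrench lying flat; origin under its centre.
- parts_tray: Bystander: grey tray 130 x 100 x 22 mm with two smaller old rings and three bolts in it; origin under its centre.
Not all that is in view belongs to the job. Several things look just like the unit: the one meant starts farthest from the robot's base.

How it is judged:
By the outcome, as a careful person would: the job done as asked, in the order asked, and still so for the second after the job is handed in, with the robot touching nothing.
It also fails if it takes over 72 s, if anything falls off the work surface, if the arm or the gripper's body presses on something with over 40 N, if the wrist force passes 120 N, or if a joint passes its speed limit or range.

## Robot

A 6-joint arm with a two-finger parallel gripper is mounted at the origin on the work surface. World frame = base frame: x ahead of the robot, y to its left, z up, the work surface at z = 0. Lengths are in mm, angles in rad, forces in N, time in s.
With the tool pointing down it reaches from about 350 to 725 mm from the base axis. Payload 4.3 kg.
Tool frame: the origin (TCP) lies at the very end of the fingers, on their centre line; the grasp point (between the pads) lies 19 mm behind it; z points along the fingers, y is the line along which they close (so a half turn about z gives the same grasp; the last joint's range is limited). The gripper opens to 85 mm and grips with 20 to 120 N. Pads are 22 mm wide; open, the fingers measure 114 mm over their backs; the gripper's body (76 mm by 85 mm) begins 54 mm behind the grasp point. The pads swing forward as they close: fully open they stand 13 mm farther back than shut.
Start: joints at [-1.449, 0.377, 0.081, 1.274, 0, 1.46], TCP at [132.103, -559.657, 231.329] pointing down, gripper open.
Joint ranges: [-2.72, 2.72], [-0.84, 1.66], [-1.02, 1.22], [-1.77, 2.12], [-1.37, 1.28], [-3.14, 3.14]. Speed limits (rad/s): [2.57, 2.57, 3.14, 3.14, 3.14, 3.14].

## Interface

Orientations are given as [roll, pitch, yaw] about the fixed x, y, z axes, in that order (R = Rz(yaw) Ry(pitch) Rx(roll)).
In Python, from workcell import * gives the robot as it stands.
- The arm moves only by the tool arm_command, never from a script. Its arguments are lists of equal length, an entry for each row: "rot": the turn, a rotation vector about the tool's x, y, z in rad, a list of three; "translation": the shift along the tool's x, y, z in mm, a list of three; "hand": the opening, from 0 (shut) to 1 (fully open). A call has 1 to 12 rows; each row shifts and turns the commanded pose from where the row before left it, along the tool's axes as they then stand; what a row does not reach is not made up. A row lasts 1/12 s, in which the tool goes at most 41.7 mm and 7.16 degrees, less where a joint would pass 70% of its speed; a pose out of reach is approached as far as the arm can. A call with a gripper value outside its range is refused whole. The fingers move at their own pace and stop on an object; "force" is the grip in N (left out, the last holds). Time passes only in rows, so rows that do not move let the fingers close. It gives the time, the measured TCP pose, the force, the opening and the grip force at its end, in the units of the state.
- get_obs(): the state, without advancing time (a new reading comes with each control period).
- read_camera(name): name is "side" or "top" or "wrist"; returns the picture (384x512x3 uint8, blue, green, red); there is no depth.
- camera_model(name): a dict with "fx", "fy", "cx", "cy" (pixels), "T" (4x4, takes a point from camera to world coordinates). Camera axes: x right, y down, z forward; pixel columns grow to the right and rows downward; lengths in mm; the calibration is good to about 2 mm. A picture is of the moment at which its call begins: read the wrist's pose just before it. camera_model takes no time and is no camera call; for the wrist camera it gives the pose at the moment of the call.
- hand_in(): hands the job in; it is judged then, once.
Trained networks look in the newest picture that a camera, given by its name, has taken for a name from the list of things; names that differ only in an ending like _2 or _b are one class to them, and where a whole thing is asked for, a point or a joint stands for the part that bears it (a point fixed in the world has none). Each returns a list of dicts, best first, with "confidence" (0 to 1); they miss things now and then, are a little off and sometimes report something else, mostly with a low value. They report only what shows in the picture. A call takes as long as a camera call. They do not tell look-alikes from the thing itself.
- boxes_of(camera, label): "extent" ([left, top, right, bottom] in pixels, round what is visible of it).
The state is a dict: "t": time; "q": joint angles; "joint_velocities": joint speeds; "joint_efforts": joint torques, N m; "ee_pos": TCP position; "orientation": TCP orientation; "contact_force": force on the tool from outside, world axes, zero at the start; "ft_torque": the same for the moment, N m; "gripper_width": opening from 0.0 (shut) to 1.0 (fully open); "gripper_force": force on a finger pad.
Only numpy, scipy, OpenCV 4.12 (cv2) and the standard library are available. Lean on these libraries where they do the work, as an engineer would, in place of code of your own. Each camera call takes 0.05 s, during which the arm holds its last target. There are 200 camera calls.

## Working session

There is one attempt and no reset: what is moved stays moved. The work goes in short steps, Python scripts to look and compute and a tool call to move; the robot and the scene stay as the last step left them, time stands still between calls to the robot, and variables do not carry over. Pictures are saved under pics/ and viewed, at most 10 in all, crops included, and the job is handed in when it is done.

Besides the shell and the picture viewer there is one more tool, called after "Call:" in YAML: its name, and indented under it one key for each argument. arm_command: Moves the arm, as the interface text tells. Its arguments: {"type":"object","properties":{"rot":{"type":"array"},"translation":{"type":"array"},"hand":{"type":"array"},"force":{"type":"number"}},"required":["rot","translation","hand"]}

```bash
ls; mkdir -p pics
cat > h.py <<'E'
from workcell import *
import numpy as np, cv2
def ray(m,u,v):
    T=np.array(m["T"]);d=T[:3,:3]@np.array([(u-m["cx"])/m["fx"],(v-m["cy"])/m["fy"],1.]);return T[:3,3],d
def atz(m,u,v,z):
    o,d=ray(m,u,v);return o+d*(z-o[2])/d[2]
def proj(m,p):
    T=np.array(m["T"]);c=T[:3,:3].T@(np.array(p)-T[:3,3]);return m["fx"]*c[0]/c[2]+m["cx"],m["fy"]*c[1]/c[2]+m["cy"]
E
python3 - <<'E'
from h import *
o=get_obs();print(o)
ims=[]
for c in("top","side"):
    im=read_camera(c);cv2.imwrite(f"pics/{c}0.png",im)
    m=camera_model(c);print(c,m)
    for l in("pliers","ring","unit","pulley"):
        for b in boxes_of(c,l)[:5]:
            e=b["extent"];print(c,l,np.round(e),round(b["confidence"],2))
E
```

```text
pics
{'t': 0.0, 'q': array([-1.44929340e+00,  3.78059168e-01,  7.96465705e-02,  1.27444070e+00,
        3.24799940e-05,  1.46045701e+00]), 'joint_velocities': array([-5.49478060e-04,  1.31301792e-03,  1.38182392e-04, -1.63307154e-04,
       -1.51600739e-03, -1.59004150e-05]), 'joint_efforts': array([-5.07806963e-04, -4.63605702e+01,  2.69873983e+01,  2.08111253e-02,
       -6.71437988e-05, -3.93688325e-06]), 'ee_pos': array([ 132.0311213 , -558.95460592,  230.37114085]), 'orientation': array([-3.13955177e+00, -2.58786694e-04,  2.31841953e-01]), 'contact_force': array([ 0.26457192, -0.01463704, -0.06134992]), 'ft_torque': array([-0.03182115,  0.00693705, -0.06081454]), 'gripper_force': 0.0, 'gripper_width': 0.9996668210609316}
top {'fx': 419.02622030266144, 'fy': 419.02622030266144, 'cx': 252.91157895690247, 'cy': 189.28570921783665, 'T': array([[-2.86620982e-02, -9.93809481e-01,  1.07336851e-01,
         3.75762070e+02],
       [-9.99548320e-01,  2.75245685e-02, -1.20645883e-02,
        -3.67510652e+01],
       [ 9.03550171e-03, -1.07634166e-01, -9.94149509e-01,
         1.26282118e+
[... 406 characters left out ...]
. 338. 164.] 0.33
side {'fx': 412.98503371995406, 'fy': 412.98503371995406, 'cx': 257.1401220381266, 'cy': 193.38379495303414, 'T': array([[-8.53400827e-01, -3.28655668e-01,  4.04589274e-01,
        -6.75649455e+01],
       [-5.21239735e-01,  5.32072801e-01, -6.67238842e-01,
         9.08504164e+02],
       [ 4.02087871e-03, -7.80310186e-01, -6.25379762e-01,
         9.87898526e+02],
       [ 0.00000000e+00,  0.00000000e+00,  0.00000000e+00,
         1.00000000e+00]])}
side pliers [277. 164. 326. 188.] 0.67
side unit [221. 304. 301. 381.] 0.8
side unit [178. 195. 238. 249.] 0.76
side pulley [234. 300. 292. 354.] 0.9
side pulley [184. 194. 231. 225.] 0.7
side pulley [182. 279. 203. 316.] 0.37
```

Run:
```python
from h import *
a=cv2.imread("pics/top0.png")
cv2.imwrite("pics/top0c.png",cv2.resize(a,(800,600),interpolation=cv2.INTER_CUBIC))
m=camera_model("top")
print("unitA",atz(m,196.5,152.5,96),"unitB",atz(m,96,291,96))
for b in([317,169,348,232],[322,149,342,174]): print(atz(m,(b[0]+b[2])/2,(b[1]+b[3])/2,48))
```

```text
unitA [610.61422153 105.36657361  96.        ] unitB [235.36975117 383.75725372  96.        ]
[ 467.66366307 -282.29795645   48.        ]
[ 582.68188003 -286.47979762   48.        ]
```

View pics/top0c.png

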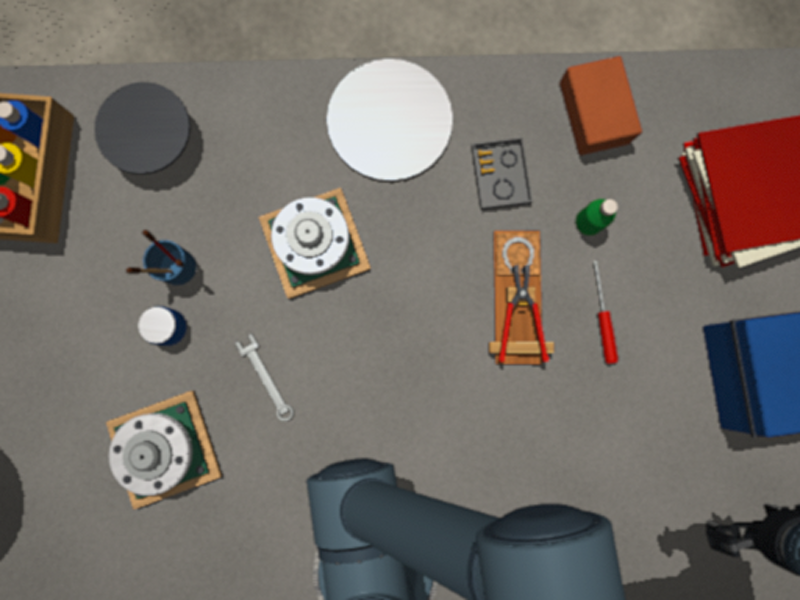

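Candidates in the 512x384 top picture:
- **Unit:** A at (197,152) and look-alike B at (96,291). A is 620 mm from the base and B is 450 mm, so I choose A. The white disc (250,75) and dark disc (92,85) are only discs.
- **Ring:** the one on the rest at (332,161). The old ones in the tray at (325,101) and (322,120) are not meant.
- **Pliers:** at (334,200). The screwdriver at (388,205) is also red.

Run:
```python
from h import *
a=cv2.imread("pics/top0.png")
c=[cv2.resize(a[112:196,150:250],(500,420),interpolation=cv2.INTER_CUBIC),cv2.resize(a[142:238,310:355],(197,420),interpolation=cv2.INTER_CUBIC)]
cv2.imwrite("pics/crop1.png",np.hstack(c))
m=camera_model("top");s=.64
piv=atz(m,523*s,292*s,50);r=atz(m,518*s,252*s,34);h=atz(m,524.5*s,362*s,50)
print(piv,r,h, "yaw",np.arctan2(r[1]-h[1],r[0]-h[0]))
print("axis A",atz(m,308*s,232*s,121))
```

```text
[ 507.15737227 -290.34029599   50.        ] [ 585.76800946 -287.95956912   34.        ] [ 377.12606586 -286.64763266   50.        ] yaw -0.006287897562052621
axis A [616.83093087 100.44851679 121.        ]
```

View pics/crop1.png

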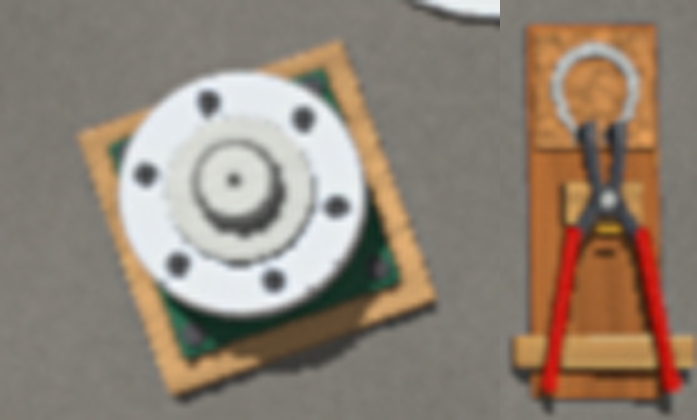

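The crop shows unit A with its spindle, hub and pulley at crop (235,185), and the pliers with the ring on the cork pad. The choice stands, so I move over the pliers.

Call:
arm_command:
  rot:
    - [0,0,0]
    - [0,0,0]
    - [0,0,0]
    - [0,0,0]
    - [0,0,0]
    - [0,0,0]
    - [0,0,0]
    - [0,0,0]
    - [0,0,0]
    - [0,0,0]
    - [0,0,0]
    - [0,0,0]
  translation:
    - [20,-9,0]
    - [32,-15,0]
    - [34,-16,0]
    - [34,-16,0]
    - [34,-16,0]
    - [34,-16,0]
    - [34,-16,0]
    - [34,-16,0]
    - [34,-16,0]
    - [34,-16,0]
    - [34,-16,0]
    - [30,-16,0]
  hand: [1,1,1,1,1,1,1,1,1,1,1,1]

```text
t: 1.5
ee_pos: [469.2, -289.9, 231.5]
orientation: [3.141, -0.001, 0.232]
contact_force: [0.6, -0.6, 0.3]
gripper_width: 1.001
gripper_force: 0.0
```

Call:
arm_command:
  rot:
    - [0,0,0.08]
    - [0,0,0.08]
    - [0,0,0.075]
    - [0,0,0]
    - [0,0,0]
  translation:
    - [0,0,0]
    - [0,0,0]
    - [0,0,0]
    - [0,0,0]
    - [0,0,0]
  hand: [1,1,1,1,1]

```text
t: 1.92
ee_pos: [467.5, -291.4, 231.3]
orientation: [3.141, -0.0, -0.001]
contact_force: [0.1, -0.2, -0.6]
gripper_width: 0.998
gripper_force: 0.0
```

Run:
```python
from h import *
o=get_obs();print(o["t"],o["ee_pos"],o["orientation"],o["contact_force"])
m=camera_model("wrist");im=read_camera("wrist");cv2.imwrite("pics/w1.png",im)
print(m)
np.save("m1.npy",m,allow_pickle=True)
for l in("pliers","pliers_grip","ring","ring_bore","pliers_tips","rest_top"):
    for b in boxes_of("wrist",l)[:2]: print(l,np.round(b["extent"]),round(b["confidence"],2))
```

```text
1.9167 [ 467.50063281 -291.40716878  231.32875961] [ 3.14144743e+00 -6.01670798e-05 -1.19512653e-03] [ 0.05486935 -0.16684207 -0.62576152]
{'fx': 311.8094877931814, 'fy': 311.8094877931814, 'cx': 257.92036822332676, 'cy': 192.30444992164817, 'T': array([[-1.29428443e-03, -9.44540155e-01, -3.28393393e-01,
         5.51133185e+02],
       [-9.99999135e-01,  1.29886599e-03,  2.05400689e-04,
        -2.91823005e+02],
       [ 2.32529811e-04,  3.28393375e-01, -9.44541019e-01,
         3.74699985e+02],
       [ 0.00000000e+00,  0.00000000e+00,  0.00000000e+00,
         1.00000000e+00]])}
pliers [211.  80. 290. 244.] 0.59
pliers_grip [214.  74. 292. 244.] 0.63
pliers_grip [210.  79. 251. 243.] 0.25
ring [231.  15. 283.  80.] 0.9
ring [215.  75. 296. 246.] 0.64
ring_bore [230.  13. 287.  86.] 0.65
ring_bore [197.   0. 306. 233.] 0.22
pliers_tips [212.  78. 291. 248.] 0.71
rest_top [196.   0. 307. 233.] 0.92
```

View pics/w1.png

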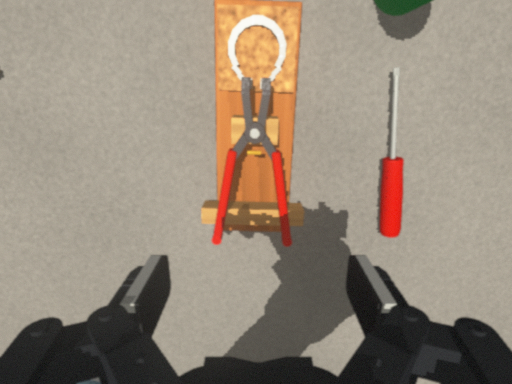

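The wrist view shows the ring at (258,46), the pivot at (254,133) and the handle ends at (217,240) and (288,242), so the pliers are almost aligned with the tool's x axis.

Run:
```python
from h import *
m=np.load("m1.npy",allow_pickle=True).item()
im=cv2.imread("pics/w1.png")
P=lambda u,v,z:atz(m,u,v,z)
# red handles: PCA-ish midline
hsv=cv2.cvtColor(im,cv2.COLOR_BGR2HSV)
red=((hsv[...,0]<4)|(hsv[...,0]>176))&(hsv[...,1]>200)&(hsv[...,2]>80)
red[:, :200]=0;red[:,310:]=0;red[:140]=0;red[255:]=0
for v in range(155,245,10):
    u=np.where(red[v])[0];print(v,u.min(),u.max(),np.round(P(u.min(),v,57),1),np.round(P(u.max()+1,v,57),1))
# board edges: cork/wood
print("piv",P(254.5,133,55),"ring",P(257.5,47,33),"ringbox",P(257,47.5,33))
print("board",[np.round(P(u,v,12),1) for u,v in((215,5),(301,5),(296,200),(217,195))])
```

```text
155 229 279 [ 481.6 -261.9   57. ] [ 481.5 -314.7   57. ]
165 227 280 [ 471.  -259.4   57. ] [ 470.9 -316.    57. ]
175 225 282 [ 460.1 -256.9   57. ] [ 460.  -318.3   57. ]
185 223 283 [ 449.  -254.4   57. ] [ 448.9 -319.7   57. ]
195 221 284 [ 437.6 -251.8   57. ] [ 437.5 -321.    57. ]
205 219 285 [ 426.  -249.1   57. ] [ 425.9 -322.5   57. ]
215 218 286 [ 414.1 -247.5   57. ] [ 414.  -323.9   57. ]
225 217 221 [ 402.  -245.9   57. ] [ 402.  -251.5   57. ]
235 215 220 [ 389.5 -243.1   57. ] [ 389.5 -249.9   57. ]
piv [ 503.91393219 -288.35368989   55.        ] ring [ 585.92906462 -291.52778388   33.        ] ringbox [ 585.47464219 -291.02753465   33.        ]
board [array([ 627.1, -248.3,   12. ]), array([ 627. , -335.9,   12. ]), array([ 414.8, -339. ,   12. ]), array([ 421.6, -241.2,   12. ])]
```

Call:
arm_command:
  rot:
    - [0,0,0.03]
    - [0,0,0]
    - [0,0,0]
    - [0,0,0]
    - [0,0,0]
    - [0,0,0]
    - [0,0,0]
    - [0,0,0]
    - [0,0,0]
    - [0,0,0]
    - [0,0,0]
  translation:
    - [0.5,-3.7,0]
    - [0,0,25]
    - [0,0,35]
    - [0,0,35]
    - [0,0,35]
    - [0,0,30]
    - [0,0,20]
    - [0,0,15]
    - [0,0,11.5]
    - [0,0,0]
    - [0,0,0]
  hand: [1,1,1,1,1,1,1,0.9,0.85,0.85,0.85]
  force: 70

```text
t: 3.18
ee_pos: [467.4, -287.4, 24.4]
orientation: [-3.141, 0.001, -0.033]
contact_force: [-0.2, -0.8, 0.1]
gripper_width: 0.848
gripper_force: 0.0
```

Run:
```python
from h import *
o=get_obs();print(o["t"],o["ee_pos"],o["orientation"],o["contact_force"],o["gripper_width"])
im=read_camera("wrist");cv2.imwrite("pics/w2.png",im)
```

```text
3.1833 [ 467.4269487  -287.4414344    24.39273768] [-3.14072840e+00  1.29433391e-03 -3.31598227e-02] [-0.18066461 -0.79690713  0.08838131] 0.8483179578319643
```

View pics/w2.png

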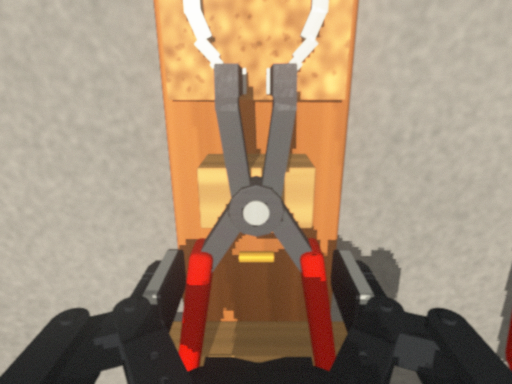

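The wrist view shows the handles centred between the pads, with the pivot at (256,212) and the tips at (228,80) and (285,80).

Run:
```python
from h import *
m=camera_model("wrist")
for z in(53,58): print(atz(m,256.5,212,z))
print("tips",atz(m,228,68,45),atz(m,285,68,45))
```

```text
[ 503.22514726 -288.96908239   53.        ]
[ 505.32212951 -289.06159632   58.        ]
tips [ 557.6597136  -280.31619608   45.        ] [ 556.96064315 -301.32352627   45.        ]
```

Call:
arm_command:
  rot:
    - [0,0,0]
    - [0,0,0]
    - [0,0,0]
    - [0,0,0]
    - [0,0,0]
    - [0,0,0]
  translation:
    - [0,0,0]
    - [0,0,0]
    - [0,0,0]
    - [0,0,0]
    - [0,0,0]
    - [0,0,0]
  hand: [0.78,0.74,0.71,0.7,0.7,0.7]
  force: 70

```text
t: 3.73
ee_pos: [468.7, -288.2, 27.1]
orientation: [3.14, -0.002, -0.033]
contact_force: [-2.9, 1.9, 10.6]
gripper_width: 0.7
gripper_force: 22.2
```

Call:
arm_command:
  rot:
    - [0,0,0]
    - [0,0,0]
    - [0,0,0]
  translation:
    - [0,0,-1.5]
    - [0,0,-1]
    - [0,0,0]
  hand: [0.69,0.69,0.69]

```text
t: 3.98
ee_pos: [468.5, -288.2, 28.0]
orientation: [3.141, -0.001, -0.033]
contact_force: [-0.2, -0.4, -1.9]
gripper_width: 0.693
gripper_force: 17.8
```

Call:
arm_command:
  rot:
    - [0,0,0]
    - [0,0,0]
    - [0,0,0]
    - [0,0,0]
  translation:
    - [0,0,-0.6]
    - [0,0,-0.6]
    - [0,0,-0.5]
    - [0,0,0]
  hand: [0.66,0.63,0.6,0.6]

```text
t: 4.32
ee_pos: [468.0, -287.9, 29.0]
orientation: [3.141, -0.0, -0.033]
contact_force: [-0.3, 0.0, 1.0]
gripper_width: 0.605
gripper_force: 22.2
```

Call:
arm_command:
  rot:
    - [0,0,0]
    - [0,0,0]
    - [0,0,0]
    - [0,0,0]
    - [0,0,0]
    - [0,0,0]
    - [0,0,0]
  translation:
    - [0,0,-0.7]
    - [0,0,-0.5]
    - [0,0,-0.4]
    - [0,0,-0.3]
    - [0,0,0]
    - [0,0,0]
    - [0,0,0]
  hand: [0.57,0.54,0.51,0.48,0.45,0.45,0.45]

```text
t: 4.9
ee_pos: [468.0, -287.7, 31.0]
orientation: [3.142, -0.0, -0.033]
contact_force: [-0.5, 0.2, 1.3]
gripper_width: 0.467
gripper_force: 64.4
```

Run:
```python
from h import *
o=get_obs();print(o["t"],o["ee_pos"],o["orientation"],o["contact_force"],o["gripper_width"])
im=read_camera("wrist");cv2.imwrite("pics/w3.png",im)
```

```text
4.9 [ 467.96451986 -287.72839839   30.98604624] [ 3.14155512e+00 -2.13678764e-05 -3.31781718e-02] [-0.54066198  0.22711763  1.25129933] 0.4667346961179047
```

View pics/w3.png

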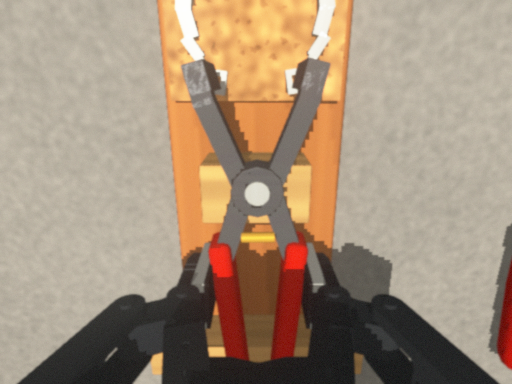

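The pliers are squeezed to the stop and the ring is spread, still hanging on the tips at (200,80) and (310,80). Now I lift.

Call:
arm_command:
  rot:
    - [0,0,0]
    - [0,0,0]
    - [0,0,0]
    - [0,0,0]
    - [0,0,0]
    - [0,0,0]
    - [0,0,0]
    - [0,0,0]
    - [0,0,0]
    - [0,0,0]
    - [0,0,0]
    - [0,0,0]
  translation:
    - [0,0,-2]
    - [0,0,-4]
    - [0,0,-8]
    - [0,0,-12]
    - [0,0,-15]
    - [0,0,-15]
    - [0,0,-15]
    - [0,0,-15]
    - [0,0,-15]
    - [0,0,-12]
    - [0,0,-8]
    - [0,0,-5]
  hand: [0.45,0.45,0.45,0.45,0.45,0.45,0.45,0.45,0.45,0.45,0.45,0.45]

```text
t: 5.95
ee_pos: [468.4, -288.1, 158.4]
orientation: [3.14, -0.001, -0.033]
contact_force: [0.1, -0.0, -2.7]
gripper_width: 0.461
gripper_force: 64.3
```

Call:
arm_command:
  rot:
    - [0,0,-0.04]
    - [0,0,-0.08]
    - [0,0,-0.08]
    - [0,0,-0.08]
    - [0,0,-0.08]
    - [0,0,-0.08]
    - [0,0,-0.08]
    - [0,0,-0.08]
    - [0,0,-0.04]
    - [0,0,0]
  translation:
    - [0,0,0]
    - [0,0,0]
    - [0,0,0]
    - [0,0,0]
    - [0,0,0]
    - [0,0,0]
    - [0,0,0]
    - [0,0,0]
    - [0,0,0]
    - [0,0,0]
  hand: [0.45,0.45,0.45,0.45,0.45,0.45,0.45,0.45,0.45,0.45]

```text
t: 6.78
ee_pos: [467.6, -287.5, 156.5]
orientation: [-3.141, 0.0, 0.607]
contact_force: [-0.1, 0.8, -3.0]
gripper_width: 0.461
gripper_force: 64.3
```

Call:
arm_command:
  rot:
    - [0,0,0]
    - [0,0,0]
    - [0,0,0]
    - [0,0,0]
    - [0,0,0]
    - [0,0,0]
    - [0,0,0]
    - [0,0,0]
    - [0,0,0]
    - [0,0,0]
    - [0,0,0]
    - [0,0,0]
  translation:
    - [8,-8,0]
    - [14,-14,0]
    - [20,-20,0]
    - [24,-24,0]
    - [26,-26,0]
    - [26,-26,0]
    - [26,-26,0]
    - [26,-26,0]
    - [24,-24,0]
    - [20,-20,0]
    - [14,-16,0]
    - [7,-8,0]
  hand: [0.45,0.45,0.45,0.45,0.45,0.45,0.45,0.45,0.45,0.45,0.45,0.45]

```text
t: 7.78
ee_pos: [524.8, 45.2, 156.8]
orientation: [-3.14, -0.0, 0.609]
contact_force: [0.3, -1.0, -2.4]
gripper_width: 0.466
gripper_force: 64.3
```

Call:
arm_command:
  rot:
    - [0,0,0]
    - [0,0,0]
    - [0,0,0]
  translation:
    - [0,0,0]
    - [0,0,0]
    - [0,0,0]
  hand: [0.45,0.45,0.45]

```text
t: 8.03
ee_pos: [525.1, 40.9, 156.8]
orientation: [3.141, 0.001, 0.606]
contact_force: [-0.3, 0.9, -2.7]
gripper_width: 0.468
gripper_force: 64.3
```

Run:
```python
from h import *
o=get_obs();print(o["t"],o["ee_pos"],o["orientation"],o["contact_force"],o["gripper_width"],o["q"][5])
m=camera_model("wrist");np.save("m4.npy",m,allow_pickle=True);im=read_camera("wrist");cv2.imwrite("pics/w4.png",im)
for l in("ring","groove","hub_face","pulley"):
    for b in boxes_of("wrist",l)[:2]: print(l,np.round(b["extent"]),round(b["confidence"],2))
```

```text
8.0333 [525.05078853  40.8761012  156.78114781] [3.14116523e+00 7.29774425e-04 6.05546766e-01] [-0.31479546  0.92073344 -2.65588943] 0.4675850907106226 2.49371772564966
ring [178.   0. 334.  97.] 0.8
ring [180.   1. 228.  97.] 0.55
groove [370. 263. 512. 384.] 0.44
hub_face [147.   0. 377. 153.] 0.88
pulley [145.   0. 377. 151.] 0.94
```

View pics/w4.png

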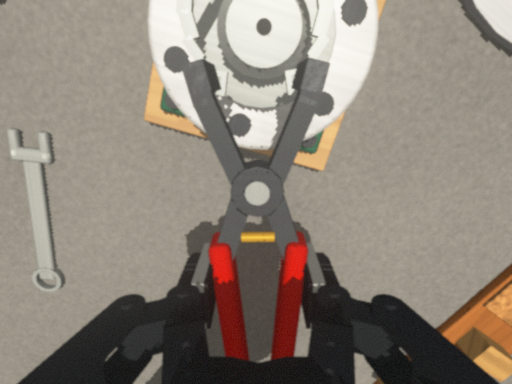

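The wrist view shows the spindle's top-face centre dot at (264,27), the ring round it from u=178 to u=334, and the pliers' pivot at (258,193).

Run:
```python
from h import *
m=np.load("m4.npy",allow_pickle=True).item()
im=cv2.imread("pics/w4.png")
tcp=np.array([525.05,40.88]);y=.6055
R=np.array([[np.cos(y),np.sin(y)],[np.sin(y),-np.cos(y)]]) # world->tool xy
f=lambda u,v,z:np.round(R@(atz(m,u,v,z)[:2]-tcp),1)
print("dot",f(264,27,121.4),atz(m,264,27,121.4))
print("pivot",f(257.5,193,156.8+17+9))
print("ring sides", f(179,45,144),f(333.5,45,144), "tips in front", f(200,62,167),f(314,62,167))
# spindle top circle edges via hough
g=cv2.cvtColor(im[0:110,150:380],cv2.COLOR_BGR2GRAY)
c=cv2.HoughCircles(g,cv2.HOUGH_GRADIENT,1.2,20,param1=120,param2=20,minRadius=15,maxRadius=60);print(None if c is None else c[0][:5]+[150,0,0])
cv2.imwrite("pics/w4c.png",cv2.resize(im[0:130,140:390],(800,416),interpolation=cv2.INTER_CUBIC))
mt=camera_model("top");a=cv2.imread("pics/top0.png");
print("side/top axis:",atz(mt,197.5,148,121.4))
```

```text
dot [111.1   2.7] [617.9670524  101.85909285 121.4       ]
pivot [42.6 -0.6]
ring sides [100.3 -36.3] [100.3  34. ] tips in front [ 91.8 -23.2] [91.8 21.7]
[[263.40000153  30.60000038  36.59999847]
 [256.20000458  54.60000229  54.        ]
 [247.80000305  13.80000019  59.28000259]
 [195.          76.20000458  32.76000214]
 [235.80000305  33.          39.24000168]]
side/top axis: [618.06808594  99.33153968 121.4       ]
```

View pics/w4c.png

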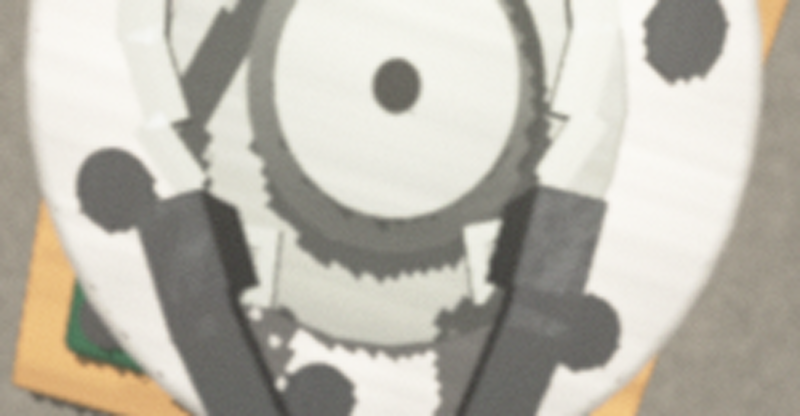

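Both in the tool frame: the ring's clear-circle centre lies about (113.5,-0.8) and the spindle axis at (111.1,2.7). I correct by that difference and lower to just above the top face.

Call:
arm_command:
  rot:
    - [0,0,0]
    - [0,0,0]
    - [0,0,0]
    - [0,0,0]
    - [0,0,0]
    - [0,0,0]
    - [0,0,0]
    - [0,0,0]
  translation:
    - [-1.2,1.7,0]
    - [-1.2,1.8,0]
    - [0,0,4]
    - [0,0,6]
    - [0,0,4]
    - [0,0,2]
    - [0,0,0]
    - [0,0,0]
  hand: [0.45,0.45,0.45,0.45,0.45,0.45,0.45,0.45]

```text
t: 8.95
ee_pos: [525.0, 37.6, 140.5]
orientation: [-3.141, 0.001, 0.607]
contact_force: [0.4, 0.3, -2.4]
gripper_width: 0.459
gripper_force: 64.3
```

```bash
cat > meas.py <<'E'
from h import *
o=get_obs();m=camera_model("wrist");im=read_camera("wrist")
tcp=np.array(o["ee_pos"]);y=o["orientation"][2]
R=np.array([[np.cos(y),np.sin(y)],[np.sin(y),-np.cos(y)]])
f=lambda u,v,z:np.round(R@(atz(m,u,v,z)[:2]-tcp[:2]),1)
print(np.round(tcp,1),np.round(o["orientation"],4),np.round(o["contact_force"],1),o["gripper_width"])
E
python3 - <<'E'
from meas import *
cv2.imwrite("pics/w5.png",im)
T=np.array(m["T"])
p=tcp[:2]+R.T@np.array([113.5,-.8]);u,v=proj(m,[*p,121.4]);print("pred",u,v)
g=cv2.cvtColor(im,cv2.COLOR_BGR2GRAY)
u0,v0,u1,v1=int(u-22),max(0,int(v-20)),int(u+22),int(v+20)
w=(g[v0:v1,u0:u1]<110).astype(np.uint8)
n,l,s,c=cv2.connectedComponentsWithStats(w)
for i in range(1,n):
    if s[i,4]>20: print("blob",c[i]+[u0,v0],s[i],f(c[i][0]+u0+.0,c[i][1]+v0,121.4))
cv2.imwrite("pics/w5c.png",cv2.resize(im[0:130,130:390],(780,390),interpolation=cv2.INTER_CUBIC))
E
```

```text
[525.   37.6 140.5] [-3.1412e+00  6.0000e-04  6.0700e-01] [ 0.4  0.3 -2.4] 0.4585902380325991
pred 256.95460820561414 15.174817236376896
blob [258.37142857  15.89714286] [ 18   8  14  17 175] [ 1.132e+02 -1.000e-01]
```

View pics/w5c.png

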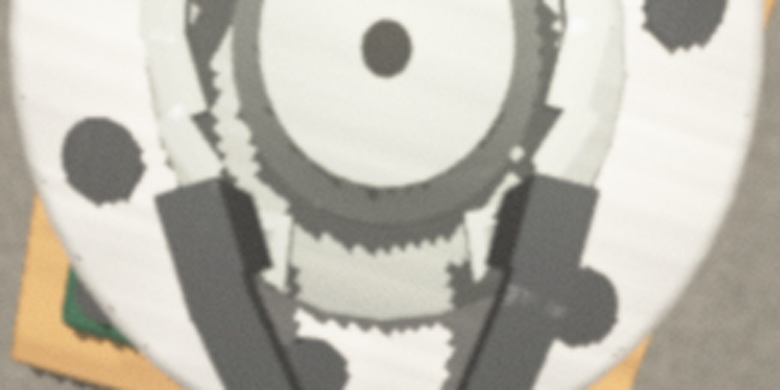

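Call:
arm_command:
  rot:
    - [0,0,0]
    - [0,0,0]
    - [0,0,0]
    - [0,0,0]
    - [0,0,0]
    - [0,0,0]
    - [0,0,0]
  translation:
    - [0,0.8,0]
    - [0,0,2]
    - [0,0,3]
    - [0,0,3]
    - [0,0,3]
    - [0,0,2]
    - [0,0,0]
  hand: [0.45,0.45,0.45,0.45,0.45,0.45,0.45]

```text
t: 9.58
ee_pos: [525.3, 36.9, 127.2]
orientation: [-3.141, 0.001, 0.607]
contact_force: [-0.3, -0.4, -2.2]
gripper_width: 0.46
gripper_force: 64.3
```

Call:
arm_command:
  rot:
    - [0,0,0]
    - [0,0,0]
    - [0,0,0]
    - [0,0,0]
    - [0,0,0]
    - [0,0,0]
  translation:
    - [0,0,1]
    - [0,0,1]
    - [0,0,1]
    - [0,0,1]
    - [0,0,0]
    - [0,0,0]
  hand: [0.45,0.45,0.45,0.45,0.45,0.45]

```text
t: 10.08
ee_pos: [525.8, 36.9, 123.8]
orientation: [3.142, 0.0, 0.607]
contact_force: [-0.2, 0.6, -2.2]
gripper_width: 0.465
gripper_force: 64.3
```

Call:
arm_command:
  rot:
    - [0,0,0]
    - [0,0,0]
    - [0,0,0]
    - [0,0,0]
    - [0,0,0]
    - [0,0,0]
    - [0,0,0]
  translation:
    - [0,0,1]
    - [0,0,1.5]
    - [0,0,1.5]
    - [0,0,1.5]
    - [0,0,1]
    - [0,0,0]
    - [0,0,0]
  hand: [0.45,0.45,0.45,0.45,0.45,0.45,0.45]

```text
t: 10.67
ee_pos: [525.7, 36.9, 117.3]
orientation: [-3.142, 0.0, 0.607]
contact_force: [-0.4, -0.4, -2.1]
gripper_width: 0.464
gripper_force: 64.3
```

Call:
arm_command:
  rot:
    - [0,0,0]
    - [0,0,0]
    - [0,0,0]
  translation:
    - [0,0,0.7]
    - [0,0,0]
    - [0,0,0]
  hand: [0.45,0.45,0.45]

```text
t: 10.92
ee_pos: [525.8, 36.9, 116.7]
orientation: [3.141, -0.0, 0.607]
contact_force: [-0.5, -0.2, -2.4]
gripper_width: 0.469
gripper_force: 64.3
```

Call:
arm_command:
  rot:
    - [0,0,0]
    - [0,0,0]
    - [0,0,0]
  translation:
    - [0,0,0.7]
    - [0,0,0]
    - [0,0,0]
  hand: [0.45,0.45,0.45]

```text
t: 11.17
ee_pos: [525.8, 36.8, 116.0]
orientation: [3.142, 0.0, 0.607]
contact_force: [-0.4, -0.5, -2.6]
gripper_width: 0.462
gripper_force: 64.3
```

Call:
arm_command:
  rot:
    - [0,0,0]
    - [0,0,0]
    - [0,0,0]
  translation:
    - [0,0,0.7]
    - [0,0,0]
    - [0,0,0]
  hand: [0.45,0.45,0.45]

```text
t: 11.42
ee_pos: [525.9, 36.9, 115.3]
orientation: [3.141, -0.0, 0.607]
contact_force: [0.0, 0.8, -2.1]
gripper_width: 0.466
gripper_force: 64.3
```

Call:
arm_command:
  rot:
    - [0,0,0]
    - [0,0,0]
    - [0,0,0]
  translation:
    - [0,0,0.7]
    - [0,0,0]
    - [0,0,0]
  hand: [0.45,0.45,0.45]

```text
t: 11.67
ee_pos: [525.8, 36.8, 114.6]
orientation: [3.141, -0.0, 0.607]
contact_force: [-0.1, 1.0, -1.0]
gripper_width: 0.464
gripper_force: 64.4
```

Call:
arm_command:
  rot:
    - [0,0,0]
    - [0,0,0]
    - [0,0,0]
  translation:
    - [0,0,0.7]
    - [0,0,0]
    - [0,0,0]
  hand: [0.45,0.45,0.45]

```text
t: 11.92
ee_pos: [525.8, 36.8, 113.9]
orientation: [3.141, -0.0, 0.607]
contact_force: [0.8, -0.9, -1.7]
gripper_width: 0.469
gripper_force: 64.4
```

Call:
arm_command:
  rot:
    - [0,0,0]
    - [0,0,0]
    - [0,0,0]
  translation:
    - [0,0,0.7]
    - [0,0,0]
    - [0,0,0]
  hand: [0.45,0.45,0.45]

```text
t: 12.17
ee_pos: [525.8, 36.8, 113.2]
orientation: [3.141, -0.0, 0.607]
contact_force: [0.1, -0.1, -1.0]
gripper_width: 0.464
gripper_force: 64.4
```

Call:
arm_command:
  rot:
    - [0,0,0]
    - [0,0,0]
    - [0,0,0]
  translation:
    - [0,0,0.6]
    - [0,0,0]
    - [0,0,0]
  hand: [0.45,0.45,0.45]

```text
t: 12.42
ee_pos: [525.8, 36.8, 112.6]
orientation: [3.141, 0.0, 0.607]
contact_force: [-0.3, 0.4, -0.5]
gripper_width: 0.46
gripper_force: 64.4
```

Call:
arm_command:
  rot:
    - [0,0,0]
    - [0,0,0]
    - [0,0,0]
  translation:
    - [0,0,0.5]
    - [0,0,0]
    - [0,0,0]
  hand: [0.45,0.45,0.45]

```text
t: 12.67
ee_pos: [525.8, 36.8, 112.1]
orientation: [3.141, 0.0, 0.607]
contact_force: [1.3, -0.4, -0.7]
gripper_width: 0.468
gripper_force: 64.4
```

Call:
arm_command:
  rot:
    - [0,0,0]
    - [0,0,0]
    - [0,0,0]
  translation:
    - [0,0,0.5]
    - [0,0,0]
    - [0,0,0]
  hand: [0.45,0.45,0.45]

```text
t: 12.92
ee_pos: [525.8, 36.8, 111.6]
orientation: [3.141, 0.0, 0.607]
contact_force: [-0.3, -0.9, -0.4]
gripper_width: 0.467
gripper_force: 64.4
```

Call:
arm_command:
  rot:
    - [0,0,0]
    - [0,0,0]
    - [0,0,0]
  translation:
    - [0,0,0.5]
    - [0,0,0]
    - [0,0,0]
  hand: [0.45,0.45,0.45]

```text
t: 13.17
ee_pos: [525.8, 36.8, 111.1]
orientation: [3.141, 0.0, 0.607]
contact_force: [-0.1, -1.0, -1.3]
gripper_width: 0.465
gripper_force: 64.5
```

Call:
arm_command:
  rot:
    - [0,0,0]
    - [0,0,0]
    - [0,0,0]
  translation:
    - [0,0,0.4]
    - [0,0,0]
    - [0,0,0]
  hand: [0.45,0.45,0.45]

```text
t: 13.42
ee_pos: [525.8, 36.9, 110.7]
orientation: [3.141, 0.0, 0.607]
contact_force: [0.7, -0.7, 0.6]
gripper_width: 0.463
gripper_force: 64.5
```

Call:
arm_command:
  rot:
    - [0,0,0]
    - [0,0,0]
    - [0,0,0]
  translation:
    - [0,0,0.4]
    - [0,0,0]
    - [0,0,0]
  hand: [0.45,0.45,0.45]

```text
t: 13.67
ee_pos: [525.7, 36.8, 110.3]
orientation: [3.141, 0.0, 0.607]
contact_force: [-1.0, -0.7, 1.0]
gripper_width: 0.466
gripper_force: 64.5
```

Call:
arm_command:
  rot:
    - [0,0,0]
    - [0,0,0]
    - [0,0,0]
    - [0,0,0]
    - [0,0,0]
  translation:
    - [0,0,-0.7]
    - [0,0,-0.7]
    - [0,0,-0.6]
    - [0,0,0]
    - [0,0,0]
  hand: [0.45,0.45,0.45,0.45,0.45]

```text
t: 14.08
ee_pos: [525.9, 36.9, 112.3]
orientation: [3.142, -0.0, 0.607]
contact_force: [0.2, 0.3, -0.5]
gripper_width: 0.466
gripper_force: 64.4
```

Call:
arm_command:
  rot:
    - [0,0,0]
    - [0,0,0]
    - [0,0,0]
    - [0,0,0]
    - [0,0,0]
    - [0,0,0]
    - [0,0,0]
    - [0,0,0]
  translation:
    - [0,0,0]
    - [-0.2,0,0.2]
    - [-0.3,0,0.3]
    - [-0.3,0,0.3]
    - [-0.3,0,0.3]
    - [-0.3,0,0.3]
    - [0,0,0]
    - [0,0,0]
  hand: [0.465,0.48,0.5,0.52,0.54,0.56,0.56,0.56]

```text
t: 14.75
ee_pos: [524.7, 36.1, 110.9]
orientation: [3.141, -0.0, 0.607]
contact_force: [0.7, -0.3, -0.5]
gripper_width: 0.565
gripper_force: 26.4
```

Call:
arm_command:
  rot:
    - [0,0,0]
    - [0,0,0]
    - [0,0,0]
    - [0,0,0]
    - [0,0,0]
  translation:
    - [-0.3,0,0.3]
    - [-0.3,0,0.2]
    - [-0.3,0,0.2]
    - [0,0,0]
    - [0,0,0]
  hand: [0.58,0.6,0.62,0.62,0.62]

```text
t: 15.17
ee_pos: [523.8, 35.5, 110.1]
orientation: [3.142, 0.0, 0.607]
contact_force: [-0.5, 0.0, -0.1]
gripper_width: 0.622
gripper_force: 21.1
```

Call:
arm_command:
  rot:
    - [0,0,0]
    - [0,0,0]
    - [0,0,0]
    - [0,0,0]
    - [0,0,0]
  translation:
    - [-0.3,0,0.2]
    - [-0.3,0,0.2]
    - [-0.3,0,0.2]
    - [0,0,0]
    - [0,0,0]
  hand: [0.64,0.66,0.68,0.68,0.68]

```text
t: 15.58
ee_pos: [523.1, 35.0, 109.5]
orientation: [3.142, 0.0, 0.607]
contact_force: [0.8, -0.3, -0.5]
gripper_width: 0.681
gripper_force: 18.2
```

Run:
```python
from meas import *
cv2.imwrite("pics/w6.png",im)
cv2.imwrite("pics/w6c.png",cv2.resize(im[0:260,110:410],(692,600),interpolation=cv2.INTER_CUBIC))
```

```text
[523.1  35.  109.5] [3.1416e+00 2.0000e-04 6.0670e-01] [ 0.8 -0.3 -0.5] 0.6809897064284786
```

View pics/w6c.png

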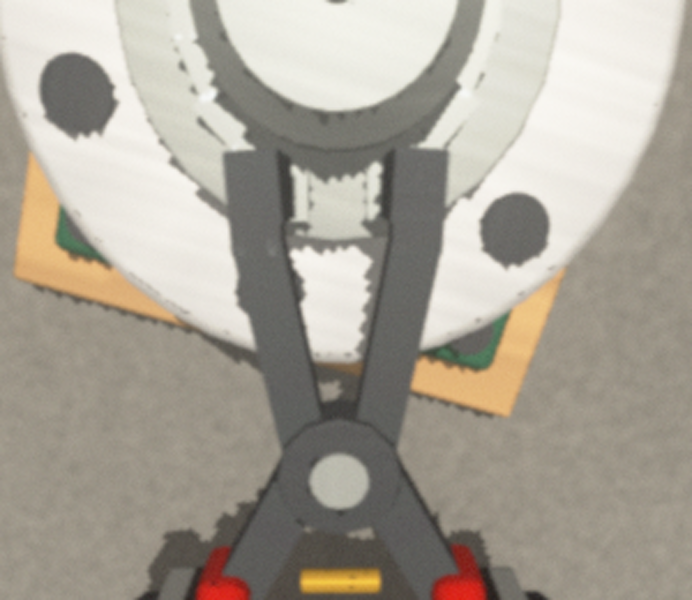

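The crop shows the ring closed round the spindle: the eyes at (305,200) and (375,200) leave a gap of about 16 mm. That is below the 25 mm they would leave on the full spindle, so the ring is in the groove. I relax the last bit and lift straight up.

Call:
arm_command:
  rot:
    - [0,0,0]
    - [0,0,0]
    - [0,0,0]
    - [0,0,0]
    - [0,0,0]
  translation:
    - [-0.2,0,0.2]
    - [-0.2,0,0.1]
    - [0,0,0]
    - [0,0,0]
    - [0,0,0]
  hand: [0.69,0.7,0.7,0.7,0.7]
  force: 30

```text
t: 16.05
ee_pos: [522.8, 34.8, 109.3]
orientation: [3.141, 0.0, 0.607]
contact_force: [1.2, -0.2, -1.3]
gripper_width: 0.701
gripper_force: 17.3
```

Call:
arm_command:
  rot:
    - [0,0,0]
    - [0,0,0]
    - [0,0,0]
    - [0,0,0]
    - [0,0,0]
  translation:
    - [0,0,-0.5]
    - [0,0,-0.5]
    - [0,0,-0.5]
    - [0,0,0]
    - [0,0,0]
  hand: [0.7,0.7,0.7,0.7,0.7]

```text
t: 16.47
ee_pos: [522.8, 34.9, 110.8]
orientation: [3.142, -0.0, 0.607]
contact_force: [1.4, 0.5, -2.6]
gripper_width: 0.704
gripper_force: 17.2
```

Call:
arm_command:
  rot:
    - [0,0,0]
    - [0,0,0]
    - [0,0,0]
    - [0,0,0]
    - [0,0,0]
  translation:
    - [0,0,-0.5]
    - [0,0,-0.5]
    - [0,0,-0.5]
    - [0,0,0]
    - [0,0,0]
  hand: [0.7,0.7,0.7,0.7,0.7]

```text
t: 16.88
ee_pos: [522.9, 34.9, 112.3]
orientation: [3.142, -0.0, 0.607]
contact_force: [1.1, 0.6, -2.3]
gripper_width: 0.702
gripper_force: 17.1
```

Call:
arm_command:
  rot:
    - [0,0,0]
    - [0,0,0]
    - [0,0,0]
    - [0,0,0]
    - [0,0,0]
  translation:
    - [0,0,-0.7]
    - [0,0,-0.7]
    - [0,0,-0.7]
    - [0,0,0]
    - [0,0,0]
  hand: [0.7,0.7,0.7,0.7,0.7]

```text
t: 17.3
ee_pos: [522.6, 34.7, 114.3]
orientation: [3.141, 0.001, 0.607]
contact_force: [0.8, -0.3, -2.7]
gripper_width: 0.698
gripper_force: 16.9
```

Run:
```python
from meas import *
cv2.imwrite("pics/w7.png",im)
a=cv2.imread("pics/w6.png")
# pliers shift between pictures: pivot bolt template
t=a[185:232,228:285]
r=cv2.matchTemplate(im,t,cv2.TM_CCOEFF_NORMED);print(cv2.minMaxLoc(r)[1],cv2.minMaxLoc(r)[3],"was (228,185)")
t=a[60:105,205:305];r=cv2.matchTemplate(im,t,cv2.TM_CCOEFF_NORMED);print("tips",cv2.minMaxLoc(r)[1],cv2.minMaxLoc(r)[3],"was (205,60)")
```

```text
[522.6  34.7 114.3] [3.1415e+00 5.0000e-04 6.0670e-01] [ 0.8 -0.3 -2.7] 0.6976449189743553
0.9880508780479431 (228, 184) was (228,185)
tips 0.7608741521835327 (205, 59) was (205,60)
```

Call:
arm_command:
  rot:
    - [0,0,0]
    - [0,0,0]
    - [0,0,0]
    - [0,0,0]
    - [0,0,0]
    - [0,0,0]
    - [0,0,0]
    - [0,0,0]
    - [0,0,0]
  translation:
    - [0,0,-1]
    - [0,0,-2]
    - [0,0,-4]
    - [0,0,-7]
    - [0,0,-9]
    - [0,0,-9]
    - [0,0,-8]
    - [0,0,-4]
    - [0,0,0]
  hand: [0.7,0.7,0.7,0.7,0.7,0.7,0.7,0.7,0.7]

```text
t: 18.1
ee_pos: [523.9, 34.8, 160.1]
orientation: [3.14, -0.002, 0.607]
contact_force: [-0.0, -1.0, -1.7]
gripper_width: 0.701
gripper_force: 15.2
```

Call:
arm_command:
  rot:
    - [0,0,0]
    - [0,0,0]
    - [0,0,0]
    - [0,0,0]
    - [0,0,0]
    - [0,0,0]
    - [0,0,0]
  translation:
    - [-5,0,0]
    - [-8,0,0]
    - [-10,0,0]
    - [-10,0,0]
    - [-8,0,0]
    - [-4,0,0]
    - [0,0,0]
  hand: [0.7,0.7,0.7,0.7,0.7,0.7,0.7]

```text
t: 18.68
ee_pos: [484.6, 8.5, 158.3]
orientation: [-3.141, 0.001, 0.606]
contact_force: [0.4, -0.3, -2.2]
gripper_width: 0.701
gripper_force: 15.2
```

Run:
```python
from meas import *
cv2.imwrite("pics/w8.png",im)
s=read_camera("side")
a=cv2.resize(im[0:240,110:410],(562,450),interpolation=cv2.INTER_CUBIC)
b=cv2.resize(s[185:245,170:200+45],(225,180),interpolation=cv2.INTER_CUBIC)
b=np.vstack([b,np.zeros((270,225,3),np.uint8)])
cv2.imwrite("pics/w8c.png",np.hstack([a,b]))
```

```text
[484.6   8.5 158.3] [-3.1412e+00  8.0000e-04  6.0560e-01] [ 0.4 -0.3 -2.2] 0.701150127243924
```

View pics/w8c.png

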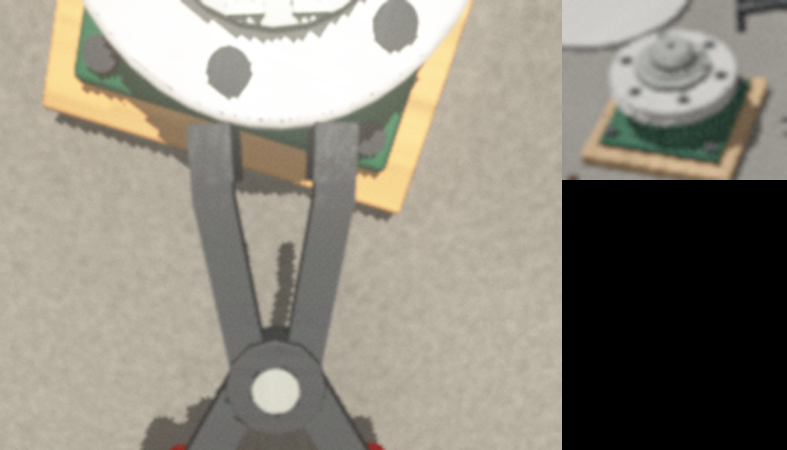

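The ring stays on the unit, with its eyes at (245,15) and (320,15) of the crop. It lies level round the spindle in the side view, and the pliers are empty. Now I compute the return.

Run:
```python
from h import *
o=get_obs();m=camera_model("wrist");im=cv2.imread("pics/w8.png");w2=cv2.imread("pics/w2.png")
def bolt(im):
    g=im[185:235,230:285].min(2);w=(g>165).astype(np.uint8)
    n,l,s,c=cv2.connectedComponentsWithStats(w);i=1+np.argmax(s[1:,4]);return c[i]+[230,185],s[i,4]
tcp=o["ee_pos"];T=np.array(m["T"])
def off(T,p,z,tcp,y):
    mm=dict(m);mm["T"]=T;q=atz(mm,p[0],p[1],z)[:2]-tcp[:2];return np.cos(y)*q[0]+np.sin(y)*q[1],np.sin(y)*q[0]-np.cos(y)*q[1]
b=7
p8,a8=bolt(im);p2,a2=bolt(w2);print(p8,a8,p2,a2)
print("now",off(T,p8,tcp[2]+20.3+b,tcp,o["orientation"][2]))
# w2 camera pose = same rigid offset: evaluate in current tool frame at height offset 48+b-24.4
print("w2",off(T,p2,tcp[2]+48+b-24.4,tcp,o["orientation"][2]))
y=o["orientation"][2]
# plan
tgt=np.array([468.,-287.8]);d=tgt-tcp[:2];print("after rot to yaw -.033: tool delta",np.cos(-.033)*d[0]+np.sin(-.033)*d[1],np.sin(-.033)*d[0]-np.cos(-.033)*d[1],"rot z",y+.033)
```

```text
[256.76651982 208.27973568] 454 [255.80833333 212.67291667] 480
now (np.float64(36.49115880994403), np.float64(-0.853859906432163))
w2 (np.float64(35.97470683789791), np.float64(-1.2191160271881643))
after rot to yaw -.033: tool delta -8.095005529126196 297.19757983950353 rot z 0.6392816760734384
```

Call:
arm_command:
  rot:
    - [0,0,0]
    - [0,0,0]
    - [0,0,0]
    - [0,0,0]
    - [0,0,0]
    - [0,0,0]
    - [0,0,0]
    - [0,0,0]
    - [0,0,0]
    - [0,0,0]
    - [0,0,0]
    - [0,0,0]
  translation:
    - [-6,8,0]
    - [-12,15,0]
    - [-17,22,0]
    - [-19,24,0]
    - [-19,24,0]
    - [-19,24,0]
    - [-19,24,0]
    - [-19,24,0]
    - [-19,24,0]
    - [-17,22,0]
    - [-11,15,0]
    - [-6,7,0]
  hand: [0.7,0.7,0.7,0.7,0.7,0.7,0.7,0.7,0.7,0.7,0.7,0.7]

```text
t: 19.78
ee_pos: [468.5, -290.1, 158.3]
orientation: [3.14, 0.0, 0.604]
contact_force: [1.0, 0.5, -1.8]
gripper_width: 0.697
gripper_force: 15.2
```

Call:
arm_command:
  rot:
    - [0,0,0.04]
    - [0,0,0.08]
    - [0,0,0.08]
    - [0,0,0.08]
    - [0,0,0.08]
    - [0,0,0.08]
    - [0,0,0.08]
    - [0,0,0.07]
    - [0,0,0.049]
    - [0,0,0]
    - [0,0,0]
    - [0,0,0]
  translation:
    - [0,0,0]
    - [0,0,0]
    - [0,0,0]
    - [0,0,0]
    - [0,0,0]
    - [0,0,0]
    - [0,0,0]
    - [0,0,0]
    - [0,0,0]
    - [0,0,0]
    - [0,0,0]
    - [0,0,0]
  hand: [0.7,0.7,0.7,0.7,0.7,0.7,0.7,0.7,0.7,0.7,0.7,0.7]

```text
t: 20.78
ee_pos: [468.4, -286.4, 158.3]
orientation: [-3.141, 0.0, -0.031]
contact_force: [-0.2, -0.5, -2.1]
gripper_width: 0.701
gripper_force: 15.2
```

Run:
```python
from meas import *
g=im[185:235,230:285].min(2);w=(g>165).astype(np.uint8)
n,l,s,c=cv2.connectedComponentsWithStats(w);i=1+np.argmax(s[1:,4]);print(c[i]+[230,185],s[i,4])
```

```text
[ 468.4 -286.4  158.3] [-3.1415e+00  1.0000e-04 -3.0700e-02] [-0.2 -0.5 -2.1] 0.7006498981194885
[256.70066519 208.23946785] 451
```

Call:
arm_command:
  rot:
    - [0,0,0.002]
    - [0,0,0]
    - [0,0,0]
    - [0,0,0]
    - [0,0,0]
    - [0,0,0]
    - [0,0,0]
    - [0,0,0]
    - [0,0,0]
    - [0,0,0]
    - [0,0,0]
    - [0,0,0]
  translation:
    - [-1.3,0.7,0]
    - [0,0,5]
    - [0,0,12]
    - [0,0,17]
    - [0,0,18]
    - [0,0,18]
    - [0,0,18]
    - [0,0,15]
    - [0,0,10]
    - [0,0,7]
    - [0,0,3]
    - [0,0,0]
  hand: [0.7,0.7,0.7,0.7,0.7,0.7,0.7,0.7,0.7,0.7,0.7,0.7]

```text
t: 21.83
ee_pos: [466.9, -287.1, 35.0]
orientation: [-3.141, 0.001, -0.034]
contact_force: [0.4, 0.7, -1.8]
gripper_width: 0.702
gripper_force: 15.2
```

Call:
arm_command:
  rot:
    - [0,0,0]
    - [0,0,0]
    - [0,0,0]
    - [0,0,0]
    - [0,0,0]
    - [0,0,0]
    - [0,0,0]
  translation:
    - [0,0,1]
    - [0,0,1]
    - [0,0,1]
    - [0,0,1]
    - [0,0,1]
    - [0,0,0]
    - [0,0,0]
  hand: [0.7,0.7,0.7,0.7,0.7,0.7,0.7]

```text
t: 22.42
ee_pos: [467.0, -287.2, 30.4]
orientation: [3.142, 0.0, -0.034]
contact_force: [-0.8, 0.1, -2.0]
gripper_width: 0.701
gripper_force: 15.2
```

Call:
arm_command:
  rot:
    - [0,0,0]
    - [0,0,0]
    - [0,0,0]
    - [0,0,0]
    - [0,0,0]
  translation:
    - [0,0,0.5]
    - [0,0,0.5]
    - [0,0,0.5]
    - [0,0,0]
    - [0,0,0]
  hand: [0.7,0.7,0.7,0.7,0.7]

```text
t: 22.83
ee_pos: [467.0, -287.3, 28.8]
orientation: [3.142, 0.0, -0.034]
contact_force: [-0.7, -0.2, -1.2]
gripper_width: 0.699
gripper_force: 15.2
```

Call:
arm_command:
  rot:
    - [0,0,0]
    - [0,0,0]
    - [0,0,0]
    - [0,0,0]
  translation:
    - [0,0,0.5]
    - [0,0,0.5]
    - [0,0,0]
    - [0,0,0]
  hand: [0.7,0.7,0.7,0.7]

```text
t: 23.17
ee_pos: [467.1, -287.3, 27.9]
orientation: [3.141, -0.0, -0.034]
contact_force: [0.2, 0.5, -0.7]
gripper_width: 0.702
gripper_force: 15.2
```

Call:
arm_command:
  rot:
    - [0,0,0]
    - [0,0,0]
    - [0,0,0]
    - [0,0,0]
  translation:
    - [0,0,0.4]
    - [0,0,0.4]
    - [0,0,0]
    - [0,0,0]
  hand: [0.7,0.7,0.7,0.7]

```text
t: 23.5
ee_pos: [467.1, -287.3, 27.3]
orientation: [3.141, -0.0, -0.034]
contact_force: [-0.9, 0.3, -0.1]
gripper_width: 0.702
gripper_force: 15.4
```

Call:
arm_command:
  rot:
    - [0,0,0]
    - [0,0,0]
    - [0,0,0]
    - [0,0,0]
    - [0,0,0]
    - [0,0,0]
    - [0,0,0]
  translation:
    - [0,0,0.4]
    - [0,0,0.3]
    - [0,0,0]
    - [0,0,0]
    - [0,0,0]
    - [0,0,0]
    - [0,0,0]
  hand: [0.71,0.72,0.74,0.77,0.82,0.88,0.88]

```text
t: 24.08
ee_pos: [467.1, -287.3, 26.4]
orientation: [3.141, -0.0, -0.034]
contact_force: [0.6, -0.5, 0.0]
gripper_width: 0.878
gripper_force: 0.0
```

Run:
```python
from meas import *
g=im[185:235,230:285].min(2);w=(g>165).astype(np.uint8)
n,l,s,c=cv2.connectedComponentsWithStats(w);i=1+np.argmax(s[1:,4]);p=c[i]+[230,185];print(p,s[i,4],atz(m,p[0],p[1],55))
```

```text
[ 467.1 -287.3   26.4] [ 3.1415 -0.     -0.0342] [ 0.6 -0.5  0. ] 0.877708581952686
[256.96112311 212.91360691] 463 [ 502.11656117 -288.49604239   55.        ]
```

Call:
arm_command:
  rot:
    - [0,0,0]
    - [0,0,0]
    - [0,0,0]
    - [0,0,0]
    - [0,0,0]
    - [0,0,0]
    - [0,0,0]
    - [0,0,0]
    - [0,0,0]
    - [0,0,0]
    - [0,0,0]
  translation:
    - [0,0,0]
    - [0,0,-4]
    - [0,0,-10]
    - [0,0,-20]
    - [0,0,-30]
    - [0,0,-35]
    - [0,0,-35]
    - [0,0,-35]
    - [0,0,-25]
    - [0,0,-10]
    - [0,0,0]
  hand: [1,1,1,1,1,1,1,1,1,1,1]

```text
t: 25.05
ee_pos: [468.7, -288.5, 234.2]
orientation: [3.137, -0.006, -0.034]
contact_force: [0.3, 0.4, 0.4]
gripper_width: 0.997
gripper_force: 0.0
```

Run:
```python
from meas import *
a=cv2.imread("pics/w1.png")
# pliers seen now vs at the start (TCP z 231): red handle midline & bolt
hsv=cv2.cvtColor(im,cv2.COLOR_BGR2HSV)
red=((hsv[...,0]<4)|(hsv[...,0]>176))&(hsv[...,1]>200)&(hsv[...,2]>80)
red[:,:195]=0;red[:,320:]=0;red[:140]=0;red[260:]=0
for v in(165,185,205,220):
    u=np.where(red[v])[0]
    if len(u): print(v,u.min(),u.max(),np.round(atz(m,u.min(),v,57),1),np.round(atz(m,u.max()+1,v,57),1))
for c in("top","side"):
    read_camera(c)
    for l in("pliers","ring"):
        for b in boxes_of(c,l)[:3]: print(c,l,np.round(b["extent"]),round(b["confidence"],2))
for l in("pliers","ring"):
    for b in boxes_of("wrist",l)[:2]: print(l,np.round(b["extent"]),round(b["confidence"],2))
```

```text
[ 468.7 -288.5  234.2] [ 3.1374 -0.0056 -0.0341] [0.3 0.4 0.4] 0.9965273780847704
165 230 283 [ 473.4 -260.3   57. ] [ 471.4 -317.3   57. ]
185 227 286 [ 451.4 -255.7   57. ] [ 449.1 -320.4   57. ]
205 224 289 [ 428.4 -250.8   57. ] [ 425.8 -323.6   57. ]
220 223 287 [ 410.5 -248.5   57. ] [ 407.8 -321.3   57. ]
top pliers [319. 170. 345. 234.] 0.57
top ring [186. 147. 208. 157.] 0.47
side pliers [277. 163. 328. 188.] 0.58
pliers [215.  81. 297. 247.] 0.64
ring [217.  80. 297. 246.] 0.67
```

Run:
```python
from h import *
m=np.load("m4.npy",allow_pickle=True).item()  # same height & yaw as w8 (tool 158.3 vs 156.8)
T=np.array(m["T"]);T[2,3]+=1.5;m["T"]=T
im=cv2.imread("pics/w8.png")
g=cv2.cvtColor(im,cv2.COLOR_BGR2GRAY)
for v in(3,5,7,9,11): print(v,g[v,222:306:2])
print(np.linalg.norm(atz(m,241,8,102)-atz(m,281,8,102)))
```

```text
3 [224 244 249 249 242 253 254 254 254 254 254 254 254 254 250 252 253 252
 253 253 253 250 241 254 254 254 254 254 254 254 254 254 253 252 247 226
 156 145 175 248 254 254]
5 [145 178 226 245 250 253 253 253 253 253 253 253 253 253 249 251 252 252
 253 253 253 252 242 249 249 248 248 247 246 246 244 242 240 221 174 140
 153 168 224 254 255 255]
7 [148 136 144 180 225 225 221 215 214 204 210 202 195 190 189 243 252 252
 252 252 252 250 190 162 160 159 153 162 158 151 145 141 144 139 137 167
 189 196 253 255 255 255]
9 [170 168 152 138 141 136 142 143 149 149 197 176 150 148 195 249 251 251
 252 252 252 251 235 174 162 205 168 221 191 142 133 131 141 154 171 246
 251 248 254 254 255 255]
11 [230 231 177 165 153 140 132 143 161 155 218 222 164 163 237 250 251 251
 251 251 250 249 247 226 184 231 197 179 148 134 140 159 190 179 225 254
 254 254 254 254 254 254]
22.480681728285305
```

I make one numeric check of the ring from above the unit.

Call:
arm_command:
  rot:
    - [0,0,-0.04]
    - [0,0,-0.08]
    - [0,0,-0.08]
    - [0,0,-0.08]
    - [0,0,-0.08]
    - [0,0,-0.08]
    - [0,0,-0.08]
    - [0,0,-0.08]
    - [0,0,-0.03]
    - [0,0,0]
  translation:
    - [0,0,0]
    - [0,0,0]
    - [0,0,0]
    - [0,0,0]
    - [0,0,0]
    - [0,0,0]
    - [0,0,0]
    - [0,0,0]
    - [0,0,0]
    - [0,0,0]
  hand: [1,1,1,1,1,1,1,1,1,1]

```text
t: 26.33
ee_pos: [466.9, -287.1, 230.0]
orientation: [-3.141, 0.0, 0.596]
contact_force: [0.1, 0.1, 0.1]
gripper_width: 0.998
gripper_force: 0.0
```

Call:
arm_command:
  rot:
    - [0,0,0]
    - [0,0,0]
    - [0,0,0]
    - [0,0,0]
    - [0,0,0]
    - [0,0,0]
    - [0,0,0]
    - [0,0,0]
    - [0,0,0]
    - [0,0,0]
    - [0,0,0]
    - [0,0,0]
  translation:
    - [15,-10,0]
    - [24,-17,0]
    - [30,-21,0]
    - [33,-23,0]
    - [33,-23,0]
    - [33,-23,0]
    - [33,-23,0]
    - [33,-23,0]
    - [33,-23,0]
    - [28,-20,0]
    - [20,-14,0]
    - [10,-7,0]
  hand: [1,1,1,1,1,1,1,1,1,1,1,1]

```text
t: 27.33
ee_pos: [609.2, 86.2, 229.8]
orientation: [-3.141, -0.0, 0.598]
contact_force: [-0.1, -1.1, -0.1]
gripper_width: 1.002
gripper_force: 0.0
```

Call:
arm_command:
  rot:
    - [0,0,0]
    - [0,0,0]
    - [0,0,0]
    - [0,0,0]
  translation:
    - [0,0,0]
    - [0,0,0]
    - [0,0,0]
    - [0,0,0]
  hand: [1,1,1,1]

```text
t: 27.67
ee_pos: [608.3, 81.4, 230.5]
orientation: [3.141, 0.001, 0.593]
contact_force: [0.6, -0.9, 0.2]
gripper_width: 0.996
gripper_force: 0.0
```

Run:
```python
from meas import *
cv2.imwrite("pics/w9.png",im)
for l in("ring","hub_face","pulley"):
    for b in boxes_of("wrist",l)[:2]:
        e=b["extent"];print(l,np.round(e),round(b["confidence"],2),f(e[0],e[1],101),f(e[2],e[3],101))
print("axis pix",proj(m,[618,101.9,121.4]))
u,v=map(int,proj(m,[618,101.9,102]));g=cv2.cvtColor(im,cv2.COLOR_BGR2GRAY)
x0=u-40
for r in range(v-40,v+64,3):
    print(r,"".join(" .:-=+*#%@"[min(9,int(max(0,x-80))//18)] for x in g[r,u-50:u+50]))
```

```text
[608.3  81.4 230.5] [3.1413e+00 5.0000e-04 5.9350e-01] [ 0.6 -0.9  0.2] 0.9960185004629486
ring [212. 122. 277. 204.] 0.85 [ 52.2 -40. ] [-22.5  18. ]
ring [421. 272. 512. 328.] 0.17 [-97.2 166. ] [-168.5  277.2]
hub_face [174.  73. 318. 227.] 0.55 [ 91.7 -69. ] [-46.5  57.5]
pulley [168.  77. 318. 223.] 0.67 [ 88.7 -74.4] [-42.7  57.1]
axis pix (np.float64(244.3060095836804), np.float64(165.3976770682532))
120 *=:........:=*%%%%%%%%#*********************************************#*###*****#%%%%%%%%%%%%%%%%%%%%%
123 %#####*=*#*#%%%%%%#*+************************++***++++**************************+*#%%%%%%%%%%%%%%%%%
126 %%%%%%%%%%%%%%##********************++++************####**++++*********************+*#%%%%%%%%%%%%%%
129 %%%%%%%%%%%%##*****************+*+*******####*******#####*********+++******************##%%%%%%%%%%%
132 %%%%%%%%%%#*+****************##***********##*========++++********####*+******************##%%%%%%%%%
135 %%#%%###****************++****####*+=------=============---:--=+*##******++**************+*#%%%%%%%%
138 %%%%%%##**********************+++=================+++=+
[... 2352 characters left out ...]
###
207 ---=+**#####################*+:.....    ..:=##############%##%###################################***
210 -=----==+**#################+:....  .    ..:+#######################%%%%#%###################*+==+++
213 -------=---==+*##############+:..       ..:=*###########################################*+=: @  :---
216 --::::------.  ..:=+*##########*=-:....:-+#####%##################################**+++++=:. .......
219       .:::.           .:-=+**##############################################*+=--::::::::............
222                               ..:--==+=+***####**###########**++*++==-::..               ...........<stdin>:10: RuntimeWarning: overflow encountered in scalar subtract
```

```bash
python3 -c "
from workcell import *
print(hand_in())"
```

```text
the job is handed in; nothing more can be done
None
```

The ring is closed in the groove as far as I could measure, the empty pliers are back on their rest about 2 mm from where they lay, and the job is handed in at about 28 s. I judged the ring's fit from its eye gap and its width seen from above, and did not see it close-up at the end.

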